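Open a carton and complete the tray of tins

ROBOT

A 7-joint arm with a two-finger parallel gripper is mounted at the origin on the work surface. World frame = base frame: x ahead of the robot, y to its left, z up, the work surface at z = 0. Lengths are in mm, angles in rad, forces in N, time in s.
With the tool pointing down it reaches from about 425 to 875 mm from the base axis. Payload 4.7 kg.
Tool frame: the origin (TCP) lies at the very end of the fingers, on their centre line; the grasp point (between the pads) lies 19 mm behind it (r.grip_point_offset is the distance from the TCP to the grasp point, in mm); z points along the fingers, y is the line along which they close (so a half turn about z gives the same grasp; the last joint's range is limited). The gripper opens to 87 mm and grips with 3 to 60 N. Pads are 19 mm wide; open, the fingers measure 117 mm over their backs; the gripper's body (75 mm by 190 mm) begins 51 mm behind the grasp point.
Start: joints at [1.338, 0.321, -0.07, 1.45, 0.023, 1.371, -0.057], TCP at [158.775, -630.33, 222.587] pointing down, gripper open.
Joint ranges: [-2.86, 2.86], [-0.3, 2.09], [-1.38, 1.24], [0.06, 2.45], [-1.56, 4.7], [0.09, 2.05], [-2.69, 2.69]. Speed limits (rad/s): [2.57, 2.57, 3.14, 3.14, 3.14, 3.14, 3.14].

INTERFACE

Orientations are given as a rotation vector (axis times angle).
In Python, from cell import monitor, cams, workorder, r gives the robot as it stands. The module is installed in compiled form; this text tells all that it offers.
- The arm moves only by the tool carry_out, never from a script. Its argument "moves" is a list of rows, each a list of 3 entries, a list of its own where there are three numbers: the shift along the tool's x, y, z scaled (see below), then the turn, a rotation vector about the tool's x, y, z scaled (see below), then the opening, from -1 (shut) to 1 (fully open). In form: [[[x, y, z], [wx, wy, wz], fingers], ...]. A call has 1 to 20 rows; each row shifts and turns the commanded pose from where the row before left it, along the tool's axes as they then stand; what a row does not reach is not made up. The controller multiplies each number of a shift by 25 mm and each number of a turn by 90 degrees. A row lasts 1/8 s, in which the tool goes at most 62.5 mm and 10.7 degrees, less where a joint would pass 70% of its speed; a pose out of reach is approached as far as the arm can. A call with a number of a shift or a turn outside -1 to 1 is refused whole. A call with a gripper value outside its range is refused whole. The fingers move at their own pace and stop on an object; "force" is the grip in N (left out, the last holds). Time passes only in rows, so rows that do not move let the fingers close. It gives the time, the measured TCP pose, the force, the opening and the grip force at its end, in the units of the state.
- monitor.state(): the state, without advancing time (a new reading comes with each control period).
- cams.get_image(name): name is "scene" or "side" or "wrist"; returns a dict with "color" (420x560x3 uint8, red, green, blue), "vfov" (degrees; the focal length in pixels is half the picture's height over the tangent of half this angle, whatever the lens; pixels are square), "cx", "cy" (the principal point, pixels), "view" (4x4, takes a point from world to camera coordinates); the wrist camera has in their place "tool_from_camera" (4x4, takes a point from camera to tool coordinates, whose origin is the TCP and whose axes are the flange's). Camera axes: x right, y down, z forward; pixel columns grow to the right and rows downward; lengths in mm; the calibration is good to about 2 mm. A picture is of the moment at which its call begins: read the wrist's pose just before it. There is no depth.
- workorder.hand_in(): hands the job in; it is judged then, once.
The state is a dict: "t": time; "qpos": joint angles; "qd": joint speeds; "tau": joint torques, N m; "position": TCP position; "ee_rot": TCP orientation; "contact_force": force on the tool from outside, world axes, zero at the start; "wrist_torque": the same for the moment, N m; "width": finger opening in mm; "gripper_force": force on a finger pad.
Only numpy, scipy, OpenCV 4.12 (cv2) and the standard library are available. Lean on these libraries where they do the work, as an engineer would, in place of code of your own. Each camera call takes 0.05 s, during which the arm holds its last target. There are 200 camera calls.

TASK

Fold both flaps of the shipping carton well back, so that they lean clearly outwards past upright and stay open. Then take out the one tin that is the same size as those in the tray and set it down gently, upright, in the tray's empty place. Leave the other tins standing where they are, and do not disturb the other things on the bench.

Things in the scene. Friction and masses are not known exactly. Their poses are not given: they have to be found in the camera images.
- carton: shipping carton fixed to the bench: outside 290 (its x) x 210 (y) x 120 mm high, 5 mm walls and floor; origin under its centre. Two flaps hinged on its long walls cover it; shut, they leave a 5 mm slit along the middle, and their cut-outs form a hand hole 80 (x) x 59 (y) mm. Three tins stand in a row along its x, about 85 mm apart, tops 35 mm below the rim
- flap_left (a joint): angle of the carton's left flap (on its +y side), rad: 0 = flat over the carton, 1.57 = upright, 2.6 = folded outwards to its stop. Stiff crease: stays where left. 286 mm along the hinge, 100 mm from hinge to free edge, 5 mm thick board; the middle 80 mm of the free edge is cut back 27 mm as half a hand hole
- flap_right (a joint): angle of the carton's right flap (on its -y side), rad: 0 = flat over the carton, 1.57 = upright, 2.6 = folded outwards to its stop. Stiff crease: stays where left. 286 mm along the hinge, 100 mm from hinge to free edge, 5 mm thick board; the middle 80 mm of the free edge is cut back 27 mm as half a hand hole
- flap_left_hinge (a point): middle of the left flap's hinge line, on the carton's +y wall, 120 mm above the bench, level with the underside of the shut flap; axes as the carton's
- flap_left_notch (a point): middle of the left flap's cut-out edge, on the flap's underside, 73 mm from the hinge line; moves with the flap
- flap_right_hinge (a point): middle of the right flap's hinge line, on the carton's -y wall, 120 mm above the bench, level with the underside of the shut flap; axes as the carton's
- flap_right_notch (a point): middle of the right flap's cut-out edge, on the flap's underside, 73 mm from the hinge line; moves with the flap
- tin_mid: gold-coloured food tin with a paper label band and a ring-pull lid, 58 mm diameter and 80 mm tall; origin at the centre of its underside, z up. Stands in the carton, in any of the three places; the same size as the tins in the tray, so this is the one to fetch
- tin_small: gold-coloured food tin with a paper label band and a ring-pull lid, 50 mm diameter and 80 mm tall; origin at the centre of its underside, z up. Stands in the carton, in any of the three places; too thin
- tin_large: gold-coloured food tin with a paper label band and a ring-pull lid, 66 mm diameter and 80 mm tall; origin at the centre of its underside, z up. Stands in the carton, in any of the three places; too thick
- tray: low cardboard tray, fixed to the bench: outside 276 (its x) x 84 (its y) x 22 mm high, 4 mm walls and floor; origin at the centre of its underside. It has four places in a row along its x axis, 67 mm apart; three hold tins, one is empty
- gap: the empty place in the tray, marked by a flat square of white paper, 50 x 50 mm, on the tray's floor; origin at its centre, on the tray's floor (4 mm above the bench), axes as the tray's
- row_a: gold-coloured food tin with a paper label band and a ring-pull lid, 58 mm diameter and 80 mm tall; origin at the centre of its underside, z up. Already standing in the tray; leave it there
- row_b: gold-coloured food tin with a paper label band and a ring-pull lid, 58 mm diameter and 80 mm tall; origin at the centre of its underside, z up. Already standing in the tray; leave it there
- row_c: gold-coloured food tin with a paper label band and a ring-pull lid, 58 mm diameter and 80 mm tall; origin at the centre of its underside, z up. Already standing in the tray; leave it there
- jar_1: red-lidded jar, 64 mm diameter, 95 mm tall, bystander; origin under its centre
- jar_2: as jar_1
- jar_3: the same jar with a black lid, bystander
- tape_roll: roll of brown tape lying flat, 96 mm outside diameter, 48 mm high, bystander; origin under its centre
- marker: black marker pen lying down, 16 mm thick, about 120 mm long along its x, bystander
- scanner: hand scanner lying down, about 170 x 60 x 40 mm, handle along its +x, bystander
- parcel: small closed parcel, 130 x 100 x 70 mm, bystander; origin under its centre
Things that resemble listed ones, but are neither listed nor needed, are in the scene too. What is shaped like the row_b but blue is not meant.

How it is judged:
By the outcome, as a careful person would: the job done as asked, in the order asked, and still so for the second after the job is handed in, with the robot touching nothing.
It also fails if it takes over 67 s, if anything falls off the work surface, if the arm or the gripper's body presses on something with over 40 N, if the wrist force passes 120 N, or if a joint passes its speed limit or range.

## Working session

There is one attempt and no reset: what is moved stays moved. The work goes in short steps, Python scripts to look and compute and a tool call to move; the robot and the scene stay as the last step left them, time stands still between calls to the robot, and variables do not carry over. Pictures are saved under pics/ and viewed, at most 10 in all, crops included, and the job is handed in when it is done.

Besides the shell and the picture viewer there is one more tool, called after "Emit:" as name([rows], argument=value, ...), one row to a line, values as JSON. carry_out: Moves the arm, as the interface text tells. Shifts and turns lie within -1 to 1; 1 stands for 25 mm of shift or 90 degrees of turn. Its arguments: {"type":"object","properties":{"moves":{"type":"array"},"force":{"type":"number"}},"required":["moves"]}

```bash
mkdir -p pics
cat > h.py <<'E'
from cell import monitor, cams, workorder, r
import numpy as np, cv2, sys, pickle
from scipy.spatial.transform import Rotation as R
def grab(name,fn):
    s=monitor.state(); im=cams.get_image(name); im['state']=s
    cv2.imwrite(f'pics/{fn}.png',im['color'][:,:,::-1]); pickle.dump(im,open(f'pics/{fn}.pkl','wb')); return im
def load(fn): return pickle.load(open(f'pics/{fn}.pkl','rb'))
def wv(im):
    if 'view' in im: return np.array(im['view'])
    s=im['state'];T=np.eye(4);T[:3,:3]=R.from_rotvec(s['ee_rot']).as_matrix();T[:3,3]=s['position']
    return np.linalg.inv(T@np.array(im['tool_from_camera']))
def ray(im,u,v):
    h=im['color'].shape[0];f=h/2/np.tan(np.radians(im['vfov'])/2)
    V=wv(im);d=V[:3,:3].T@np.array([(u-im['cx'])/f,(v-im['cy'])/f,1]);o=-V[:3,:3].T@V[:3,3]
    return o,d/np.linalg.norm(d)
def onz(im,u,v,z):
    o,d=ray(im,u,v);return o+d*(z-o[2])/d[2]
def proj(im,p):
    h=im['color'].shape[0];f=h/2/np.tan(np.radians(im['vfov'])/2)
    V=wv(im);c=V[:3,:3]@np.array(p)+V[:3,3];return np.array([f*c[0]/c[2]+im['cx'],f*c[1]/c[2]+im['cy']])
def tri(a,b):
    A=np.zeros((3,3));y=np.zeros(3);
    for o,d in (a,b):
        P=np.eye(3)-np.outer(d,d);A+=P;y+=P@o
    p=np.linalg.solve(A,y);return p,[np.linalg.norm((np.eye(3)-np.outer(d,d))@(p-o)) for o,d in (a,b)]
E
python3 - <<'E'
from h import *
np.set_printoptions(precision=2,suppress=True)
ims=[grab('scene','s0'),grab('side','d0'),grab('wrist','w0')]
for i in ims:
    V=wv(i);print(i['vfov'],i['cx'],i['cy'],-V[:3,:3].T@V[:3,3],V[2,:3])
print(np.array(ims[2]['tool_from_camera']),monitor.state())
a=np.hstack([cv2.resize(i['color'][:,:,::-1],None,fx=1,fy=1) for i in ims[:2]])
E
```

```text
49.068797196514275 280.2986494219686 209.03801431078924 [1450.7  -181.82 1298.37] [-0.56  0.1  -0.82]
51.179368093399674 283.7650413241127 212.07818139058182 [ -17.04 -658.55 1134.49] [ 0.46  0.47 -0.76]
61.604176582465165 280.5167372491691 209.3615208083637 [ 226.03 -611.74  384.55] [-0.25 -0.06 -0.97]
[[   0.     -0.97   -0.26   69.76]
 [   1.      0.      0.     -1.37]
 [  -0.     -0.26    0.97 -162.97]
 [   0.      0.      0.      1.  ]] {'t': 0.15, 'qpos': array([ 1.34,  0.32, -0.07,  1.45,  0.02,  1.37, -0.06]), 'qd': array([-0., -0., -0., -0.,  0.,  0.,  0.]), 'tau': array([ -0.  , -49.18,  -0.4 , -31.29,  -0.06,   0.04,   0.  ]), 'position': array([ 158.66, -629.93,  221.75]), 'ee_rot': array([-3.12, -0.39,  0.  ]), 'contact_force': array([-0.41,  0.15, -0.1 ]), 'wrist_torque': array([0.02, 0.04, 0.02]), 'gripper_force': 0.0, 'width': 87.10688235034196}
```

View pics/s0.png

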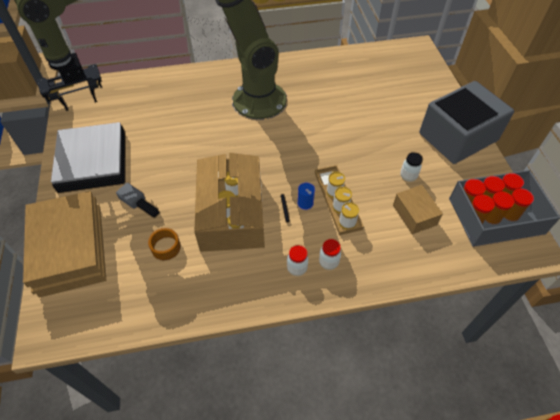

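View pics/d0.png

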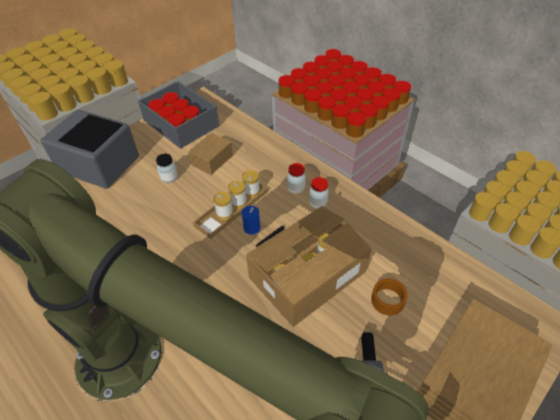

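The scene view shows the carton at about (230,200), both flaps slightly ajar. The tray is at (340,200) with its gap at the end nearest the robot (325,177), a blue tin at (306,196) and a marker at (285,208).

Run:
```python
from h import *
np.set_printoptions(precision=1,suppress=True)
s,d=load('s0'),load('d0')
for n,p,z in [('carton',(230,195),120),('cornerTL',(197,160),120),('TR',(262,154),120),('gap',(326,178),4),('trayend',(347,232),22),('blue',(306,188),80),('marker',(285,208),8)]:
    print(n,onz(s,*p,z))
for n,p,z in [('gap',(211,225),4),('carton',(308,255),120)]: print('side',n,onz(d,*p,z))
a=s['color'][130:280,170:380,::-1];b=d['color'][150:330,180:400,::-1]
a=cv2.resize(a,(400*1,286),interpolation=cv2.INTER_CUBIC)
a=cv2.resize(s['color'][140:260,180:280,::-1],(400,480),interpolation=cv2.INTER_CUBIC)
b=cv2.resize(d['color'][200:320,240:340+40-40,::-1],(400,480),interpolation=cv2.INTER_CUBIC)
b=cv2.resize(d['color'][195:325,240:380,::-1],(400,371),interpolation=cv2.INTER_CUBIC)
b=cv2.copyMakeBorder(b,0,109,0,0,cv2.BORDER_CONSTANT)
cv2.imwrite('pics/z1.png',np.hstack([a,b]))
```

```text
carton [ 555.5 -179.4  120. ]
cornerTL [ 388.1 -271.   120. ]
TR [402.1 -50.7 120. ]
gap [455.3 170.3   4. ]
trayend [702.1 178.6  22. ]
blue [543.   73.8  80. ]
marker [560.6  -0.6   8. ]
side gap [459.2 175.8   4. ]
side carton [ 532.9 -191.6  120. ]
```

View pics/z1.png

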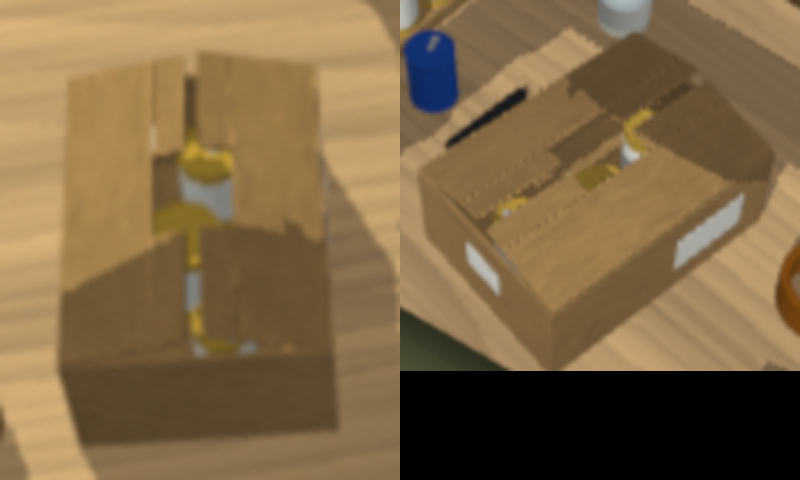

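The enlargement shows both flaps nearly shut with a slit between them and the tin lids below. I'll bring the wrist camera over the carton.

Emit:
carry_out([
  [[0, 0, -1], [0, 0, 0], 1],
  [[0.96, -0.69, -0.5], [0, 0, 0], 1],
  [[0.96, -0.69, -0.5], [0, 0, 0], 1],
  [[0.96, -0.69, -0.5], [0, 0, 0], 1],
  [[0.96, -0.69, -0.5], [0, 0, 0], 1],
  [[0.96, -0.69, -0.5], [0, 0, 0], 1],
  [[0.96, -0.69, -0.5], [0, 0, 0], 1],
  [[0.96, -0.69, 0], [0, 0, 0], 1],
  [[0.96, -0.69, 0], [0, 0, 0], 1],
  [[0.96, -0.69, 0], [0, 0, 0], 1],
  [[0.96, -0.69, 0], [0, 0, 0], 1],
  [[0.96, -0.69, 0], [0, 0, 0], 1],
  [[0.96, -0.69, 0], [0, 0, 0], 1],
  [[0.96, -0.69, 0], [0, 0, 0], 1],
  [[0.96, -0.69, 0], [0, 0, 0], 1],
  [[0.96, -0.69, 0], [0, 0, 0], 1],
  [[0.96, -0.69, 0], [0, 0, 0], 1],
  [[0.96, -0.69, 0], [0, 0, 0], 1],
  [[0, 0, 0], [0, 0, 0.1], 1],
  [[0, 0, 0], [0, 0, 0.1], 1],
])

```text
t: 2.65
position: [482.9, -245.7, 322.2]
ee_rot: [-3.139, 0.112, 0.001]
contact_force: [-0.2, -0.8, -0.3]
width: 87.6
gripper_force: 0.0
```

Run:
```python
from h import *
np.set_printoptions(precision=3,suppress=True)
i=grab('wrist','w1');s=i['state'];print(s['t'],s['position'],s['ee_rot'],s['qpos']);print(R.from_rotvec(s['ee_rot']).as_matrix())
```

```text
2.65 [ 482.885 -245.709  322.184] [-3.139  0.112  0.001] [ 0.832  0.082 -0.437  1.545  0.035  1.524 -1.248]
[[ 0.997 -0.071 -0.001]
 [-0.071 -0.997  0.   ]
 [-0.001 -0.    -1.   ]]
```

View pics/w1.png

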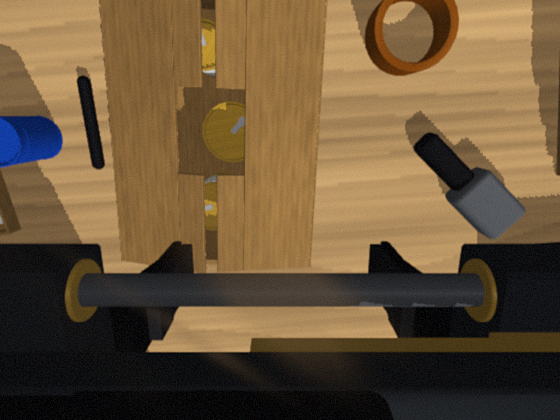

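The wrist view shows the hand hole at about u 178–246, v 88–175. The slit is at u 203–217, a tin lies under the hole at (229,131), and the other two lids are at (205,48) and (210,205). The wide slit means the flaps are slightly raised. I'll measure the carton edges by gradient.

Run:
```python
from h import *
np.set_printoptions(precision=1,suppress=True)
i=load('w1');g=cv2.GaussianBlur(i['color'],(3,3),0).astype(float)
gx=np.abs(g[:,2:]-g[:,:-2]).sum(2)
def line(lo,hi,rows):
    p=[]
    for v in rows:
        a=lo+(hi-lo)*0;sl=gx[v,lo-1:hi-1];k=sl.argmax();p.append((lo+k,v))
    p=np.array(p,float);m=np.ones(len(p),bool)
    for _ in range(8):
        c=np.polyfit(p[m,1],p[m,0],1);m=np.abs(np.polyval(c,p[:,1])-p[:,0])<max(1.5,np.median(np.abs(np.polyval(c,p[:,1])-p[:,0])))
    return c,m.sum()
for n,lo,hi,rows,z in [('Lhinge',98,130,range(5,255),122),('Rhinge',300,335,range(5,265),122),('Lnotch',170,188,range(95,170),135),('Rnotch',238,254,range(95,170),135),('Lfree',195,209,range(10,80),145),('Rfree',211,224,range(10,80),145),('Lfree2',195,209,range(185,240),145),('Rfree2',211,224,range(185,240),145)]:
    c,m=line(lo,hi,rows);a,b=rows[0],rows[-1]
    P=onz(i,np.polyval(c,a),a,z);Q=onz(i,np.polyval(c,b),b,z);print(n,m,c,P,Q,'ang',np.degrees(np.arctan2((P-Q)[1],(P-Q)[0])))
# hinge-line separation at z=120, corners of carton in other views
s,d=load('s0'),load('d0')
# scene zoom z1: scale 4, offset (180,140); side zoom scale 400/140, offset (240,195)
S=lambda x,y:(180+x/4,140+y/4);D=lambda x,y:(240+x*.35,195+y*.35)
print('near-left top corner scene/side');
print('farL',tri(ray(s,*S(338,355)),ray(d,*D(637,33))))
for n,p in [('x+y+',S(335,353)),('x+y-',S(60,368)),('x-y-',S(68,78)),('x-y+',S(318,65))]: print(n,onz(s,*p,120))
for n,p in [('x-y-',D(553,312)),('x-y+ ',D(420,172)),('x+y-',D(772,160))]:print(n,p,onz(d,*p,120))
print('x-y- via d',onz(d,*D(153,312),120),onz(d,*D(20,172),120),onz(d,*D(372,160),120))
```

```text
Lhinge 188 [ 0.1 98. ] [662.  -88.8 122. ] [416.8 -63.2 122. ] ang -5.95942657840348
Rhinge 251 [ -0.1 326.9] [ 647.1 -299.1  122. ] [ 390.  -271.5  122. ] ang -6.125646492129745
Lnotch 61 [  0.  170.3] [ 577.6 -151.3  135. ] [ 507.5 -144.4  135. ] ang -5.550575194099744
Rnotch 72 [ -0.  245.9] [ 572.8 -217.6  135. ] [ 502.8 -210.3  135. ] ang -5.980959421725356
Lfree 68 [  0. 200.] [ 645.  -186.4  145. ] [ 588.8 -180.9  145. ] ang -5.579030072521628
Rfree 60 [ -0.  215.2] [ 644.1 -199.2  145. ] [ 588.1 -191.5  145. ] ang -7.80177877412857
Lfree2 54 [  0.  200.5] [ 491.4 -169.6  145. ] [ 435.6 -163.4  145. ] ang -6.3573632587967905
Rfree2 50 [  0.  216.2] [ 490.5 -182.6  145. ] [ 434.7 -176.2  145. ] ang -6.538173167808093
near-left top corner scene/side
farL (array([ 840.1, -275. ,  285.9]), [np.float64(171.05862505319374), np.float64(171.05862505319365)])
x+y+ [699.8 -94.  120. ]
x+y- [ 674.7 -300.4  120. ]
x-y- [ 385.8 -270.8  120. ]
x-y+ [410.5 -60.7 120. ]
x-y- (433.54999999999995, 304.2) [ 645.6 -528.1  120. ]
x-y+  (387.0, 255.2) [ 687.7 -350.7  120. ]
x+y- (510.2, 251.0) [ 942.2 -589.9  120. ]
x-y- via d [ 392.5 -270.5  120. ] [411.9 -69.  120. ] [ 666.4 -308.2  120. ]
```

Emit:
carry_out([
  [[0.54, -0.82, 0], [0, 0, 0], -1],
  [[0.54, -0.82, 0], [0, 0, 0], -1],
  [[0.54, -0.82, 0], [0, 0, 0], -1],
  [[0.54, -0.82, 0], [0, 0, 0], -1],
  [[0, 0, 0.4], [0, 0, -0.109], -1],
  [[0, 0, 0.4], [0, 0, -0.109], -1],
  [[0, 0, 0.4], [0, 0, -0.109], -1],
  [[0, 0, 0.4], [0, 0, -0.109], -1],
  [[0, 0, 0.4], [0, 0, -0.109], -1],
  [[0, 0, 0.4], [0, 0, -0.109], -1],
  [[0, 0, 0.4], [0, 0, -0.109], -1],
  [[0, 0, 0.4], [0, 0, -0.109], -1],
  [[0, 0, 0.4], [0, 0, -0.109], -1],
  [[0, 0, 0], [0, 0.111, 0], -1],
  [[0, 0, 0], [0, 0.111, 0], -1],
  [[0, 0, 0], [0, 0.111, 0], -1],
  [[0, 0, 0], [0, 0, 0], -1],
], force=20)

```text
t: 4.82
position: [540.4, -173.0, 229.5]
ee_rot: [-2.035, -1.831, -0.541]
contact_force: [-0.3, 0.0, -0.8]
width: 0.6
gripper_force: 0.0
```

```bash
cat >> h.py <<'E'
U=np.array([.9945,-.1045,0]);N=np.array([.1045,.9945,0])
def st():
    np.set_printoptions(precision=2,suppress=True)
    s=monitor.state();p=s['position'];M=R.from_rotvec(s['ee_rot']).as_matrix();F=s['contact_force']
    print('t',round(s['t'],2),'unz',np.array([p@U,p@N,p[2]]),'xtool(unz)',[M[:,0]@U,M[:,0]@N,M[2,0]],'ztool',np.array([M[:,2]@U,M[:,2]@N,M[2,2]]),'F(unz)',np.array([F@U,F@N,F[2]]),'w',s['width'],s['gripper_force'],'q',s['qpos'])
E
python3 -c "from h import *;st()"
```

```text
t 4.83 unz [ 555.46 -115.56  229.45] xtool(unz) [np.float64(0.0014127787575122785), np.float64(0.8660274598496636), np.float64(0.49995731390754805)] ztool [-0.    0.5  -0.87] F(unz) [-0.3  -0.01 -0.85] w 0.6299851771732591 0.0 q [ 1.04  0.37 -0.61  1.54 -0.28  1.49  0.39]
```

Emit:
carry_out([
  [[-0.31, 0, 0.93], [0, 0, 0], -1],
  [[-0.48, 0, 0.83], [0, 0, 0], -1],
  [[-0.48, 0, 0.83], [0, 0, 0], -1],
  [[-0.48, 0, 0.83], [0, 0, 0], -1],
  [[-0.48, 0, 0.83], [0, 0, 0], -1],
  [[0, 0, 0], [0, 0, 0], -1],
  [[0.42, 0, 0.2], [0, 0, 0], -1],
  [[0.42, 0, 0.2], [0, 0, 0], -1],
])

```text
t: 5.82
position: [545.3, -148.5, 114.9]
ee_rot: [-2.043, -1.848, -0.534]
contact_force: [-8.1, -29.1, 6.4]
width: 0.6
gripper_force: 11.4
```

```bash
python3 -c "from h import *;st()"
```

```text
t 5.83 unz [557.84 -90.71 114.85] xtool(unz) [np.float64(-0.004934332199369437), np.float64(0.8738825730174355), np.float64(0.4860731386976993)] ztool [ 0.    0.49 -0.87] F(unz) [ -5.04 -29.78   6.44] w 0.5847179461829501 11.429869074934231 q [ 1.    0.44 -0.6   1.69 -0.25  1.26  0.42]
```

Emit:
carry_out([
  [[0.2, 0, -0.35], [0, 0, 0], -1],
  [[0.2, 0, -0.35], [0, 0, 0], -1],
])

```text
t: 6.08
position: [545.5, -141.2, 136.2]
ee_rot: [-2.032, -1.843, -0.543]
contact_force: [0.4, 0.1, -1.9]
width: 0.1
gripper_force: 0.9
```

```bash
python3 -c "from h import *;st();grab('wrist','w2');grab('scene','s2')"
```

```text
t 6.08 unz [557.27 -83.38 136.18] xtool(unz) [np.float64(-0.007129366167015941), np.float64(0.8678350794913782), np.float64(0.49676368855149)] ztool [-0.    0.5  -0.87] F(unz) [ 0.4   0.16 -1.93] w 0.0546808050020909 0.9341769176535308 q [ 1.    0.42 -0.61  1.67 -0.27  1.29  0.41]
```

View pics/w2.png

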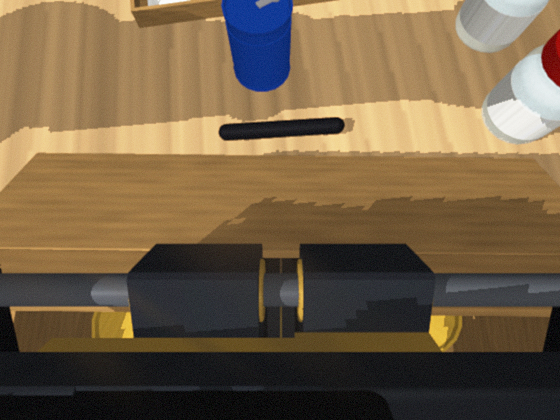

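The finger is at the left notch and the flap's top face is visible at v 153–250. There is little load, so I'll continue along the lifting arc.

Emit:
carry_out([
  [[0.29, 0, -0.18], [0, 0, 0], -1],
  [[0.29, 0, -0.18], [0, 0, 0], -1],
  [[0.36, 0, -0.1], [0, 0, 0], -1],
  [[0.36, 0, -0.1], [0, 0, 0], -1],
])

```text
t: 6.68
position: [546.7, -118.4, 163.2]
ee_rot: [-2.028, -1.841, -0.542]
contact_force: [-2.0, -1.7, -3.1]
width: 0.6
gripper_force: 1.2
```

Run:
```python
from h import *
st();s=grab('scene','s3');d=grab('side','d3')
a=cv2.resize(s['color'][130:260,170:310,::-1],(400,371),interpolation=cv2.INTER_CUBIC)
b=cv2.resize(d['color'][180:320,240:390,::-1],(400,371),interpolation=cv2.INTER_CUBIC)
cv2.imwrite('pics/z3.png',np.hstack([a,b]))
```

```text
t 6.67 unz [556.04 -60.61 163.2 ] xtool(unz) [np.float64(-0.006807689389940835), np.float64(0.8661726909142051), np.float64(0.49966126837896785)] ztool [-0.    0.5  -0.87] F(unz) [-1.83 -1.91 -3.06] w 0.5855555635027061 1.225244477391243 q [ 0.99  0.38 -0.63  1.67 -0.29  1.32  0.37]
```

View pics/z3.png

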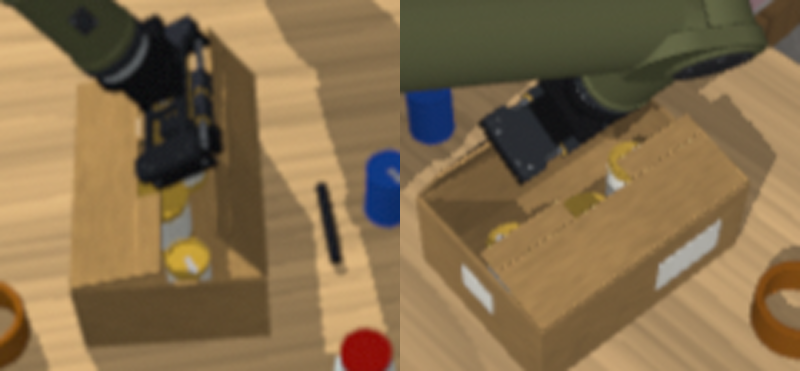

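The left flap is well lifted (scene crop, right of the gripper), and the right flap is still shut. I'll carry on along the arc.

Emit:
carry_out([
  [[0.37, 0, 0], [0, 0, 0], -1],
  [[0.37, 0, 0], [0, 0, 0], -1],
  [[0.34, 0, 0.09], [0, 0, 0], -1],
  [[0.34, 0, 0.09], [0, 0, 0], -1],
  [[0.3, 0, 0.18], [0, 0, 0], -1],
  [[0.3, 0, 0.18], [0, 0, 0], -1],
  [[0.2, 0, 0.27], [0, 0, 0], -1],
  [[0.2, 0, 0.27], [0, 0, 0], -1],
  [[0.12, 0, 0.32], [0, 0, 0], -1],
  [[0.12, 0, 0.32], [0, 0, 0], -1],
  [[0, 0, 0], [0, 0, 0], -1],
])

```text
t: 8.15
position: [554.2, -39.2, 158.6]
ee_rot: [-2.026, -1.84, -0.543]
contact_force: [-0.1, 0.0, 0.1]
width: 0.5
gripper_force: 0.0
```

```bash
python3 -c "from h import *;st()"
```

```text
t 8.15 unz [555.2   18.96 158.58] xtool(unz) [np.float64(-0.007166980285109287), np.float64(0.8655547395264491), np.float64(0.500726011148349)] ztool [-0.01  0.5  -0.87] F(unz) [-0.06  0.02  0.08] w 0.4946623949898816 0.0 q [ 0.92  0.33 -0.68  1.74 -0.33  1.25  0.29]
```

Emit:
carry_out([
  [[0, 0, -1], [0, 0, 0], -1],
  [[0, 0, -1], [0, 0, 0], -1],
  [[0, 0, -1], [0, 0, 0], -1],
  [[-0.82, 0, -0.48], [0, 0, 0], -1],
  [[-0.82, 0, -0.48], [0, 0, 0], -1],
  [[-0.82, 0, -0.48], [0, 0, 0], -1],
  [[-0.82, 0, -0.48], [0, 0, 0], -1],
  [[-0.82, 0, -0.48], [0, 0, 0], -1],
  [[0, 0, 0], [0, -0.111, 0], -1],
  [[0, 0, 0], [0, -0.111, 0], -1],
  [[0, 0, 0], [0, -0.111, 0], -1],
  [[0, 0, 0], [0, -0.111, 0], -1],
  [[0, 0, 0], [0, -0.111, 0], -1],
  [[0, 0, 0], [0, -0.111, 0], -1],
  [[0, 0, 0], [0, 0, 0], -1],
])

```text
t: 10.02
position: [540.0, -191.7, 223.1]
ee_rot: [2.022, 1.852, -0.542]
contact_force: [1.0, 0.1, 0.3]
width: 0.3
gripper_force: 0.0
```

```bash
python3 -c "from h import *;st()"
```

```text
t 10.03 unz [ 557.08 -134.17  223.07] xtool(unz) [np.float64(-0.015588577643262241), np.float64(0.8675436412280386), np.float64(-0.49707922673942095)] ztool [ 0.   -0.5  -0.87] F(unz) [0.97 0.2  0.3 ] w 0.31171693655372396 0.0 q [ 0.54  0.21 -0.64  1.73  0.64  1.4  -0.35]
```

Emit:
carry_out([
  [[0.46, 0, 0.8], [0, 0, 0], -1],
  [[0.46, 0, 0.8], [0, 0, 0], -1],
  [[0.46, 0, 0.8], [0, 0, 0], -1],
  [[0.46, 0, 0.8], [0, 0, 0], -1],
  [[0.46, 0, 0.8], [0, 0, 0], -1],
  [[0, 0, 0], [0, 0, 0], -1],
  [[-0.38, 0, 0.22], [0, 0, 0], -1],
  [[-0.35, 0, 0.1], [0, 0, 0], -1],
  [[-0.3, 0, -0.29], [0, 0, 0], -1],
  [[-0.3, 0, -0.29], [0, 0, 0], -1],
])

```text
t: 11.28
position: [537.2, -221.9, 132.6]
ee_rot: [2.028, 1.84, -0.542]
contact_force: [0.9, 0.1, -1.4]
width: 0.6
gripper_force: 1.0
```

```bash
python3 -c "from h import *;st()"
```

```text
t 11.28 unz [ 557.44 -164.57  132.59] xtool(unz) [np.float64(-0.005961058782221321), np.float64(0.8662763290417885), np.float64(-0.49949237972728855)] ztool [ 0.   -0.5  -0.87] F(unz) [ 0.88  0.21 -1.41] w 0.5506278426688836 0.9757840092061087 q [ 0.55  0.29 -0.61  1.83  0.73  1.25 -0.44]
```

Emit:
carry_out([
  [[-0.32, 0, -0.23], [0, 0, 0], -1],
  [[-0.32, 0, -0.23], [0, 0, 0], -1],
  [[-0.36, 0, -0.1], [0, 0, 0], -1],
  [[-0.36, 0, -0.1], [0, 0, 0], -1],
  [[-0.37, 0, 0], [0, 0, 0], -1],
  [[-0.37, 0, 0], [0, 0, 0], -1],
  [[-0.34, 0, 0.09], [0, 0, 0], -1],
  [[-0.34, 0, 0.09], [0, 0, 0], -1],
  [[-0.3, 0, 0.18], [0, 0, 0], -1],
  [[-0.3, 0, 0.18], [0, 0, 0], -1],
  [[-0.2, 0, 0.27], [0, 0, 0], -1],
  [[-0.2, 0, 0.27], [0, 0, 0], -1],
  [[-0.12, 0, 0.32], [0, 0, 0], -1],
  [[-0.12, 0, 0.32], [0, 0, 0], -1],
  [[0, 0, 0], [0, 0, 0], -1],
])

```text
t: 13.15
position: [526.6, -322.4, 158.2]
ee_rot: [2.03, 1.84, -0.544]
contact_force: [-0.2, 0.1, 0.1]
width: 0.7
gripper_force: 0.0
```

```bash
python3 -c "from h import *;st()"
```

```text
t 13.15 unz [ 557.42 -265.62  158.2 ] xtool(unz) [np.float64(-0.005938676820198149), np.float64(0.8661357319153115), np.float64(-0.4997364184980997)] ztool [ 0.   -0.5  -0.87] F(unz) [-0.2   0.06  0.08] w 0.7051236063602595 0.0 q [ 0.68  0.27 -0.55  1.79  0.72  1.19 -0.25]
```

Emit:
carry_out([
  [[0, 0, -1], [0, 0, 0], -1],
  [[0, 0, -1], [0, 0, 0], -1],
  [[0, 0, -1], [0, 0, 0], -1],
  [[0, 0, -1], [0, 0, 0], -1],
  [[0, 0, 0], [0, 0.111, 0], -1],
  [[0, 0, 0], [0, 0.111, 0], -1],
  [[0, 0, 0], [0, 0.111, 0], -1],
  [[0.92, -0.67, -0.75], [0, 0, 0.111], 1],
  [[0.67, -0.92, -0.75], [0, 0, 0.111], 1],
  [[0.4, -1, -0.75], [0, 0, 0.111], 1],
  [[0.2, -1, -0.75], [0, 0, 0.111], 1],
  [[0, 0, 0], [0, 0, 0.111], 1],
  [[0, 0, 0], [0, 0, 0.111], 1],
  [[0, 0, 0], [0, 0, 0.111], 1],
  [[0, 0, 0], [0, 0, 0.111], 1],
  [[0, 0, 0], [0, 0, 0.111], 1],
  [[0, 0, 0], [0, 0, 0], 1],
])

```text
t: 15.28
position: [464.2, -186.5, 320.4]
ee_rot: [3.138, -0.147, -0.0]
contact_force: [0.3, 0.4, -0.0]
width: 85.3
gripper_force: 0.0
```

```bash
python3 -c "
from h import *;st();grab('wrist','w4');grab('scene','s4');grab('side','d4')"
```

```text
t 15.28 unz [ 481.14 -137.01  320.4 ] xtool(unz) [np.float64(0.9999130504862808), np.float64(0.011151287522393638), np.float64(-0.0002006384973766867)] ztool [-0. -0. -1.] F(unz) [ 0.23  0.4  -0.02] w 85.34181697694336 0.0 q [ 0.87 -0.01 -0.53  1.64 -0.01  1.52 -1.33]
```

View pics/w4.png

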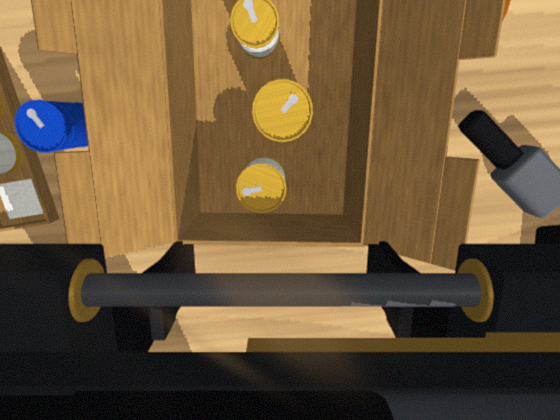

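Both flaps lean outwards. The lids are at (255,22), (282,110) and (262,188), the middle one largest, and the gap paper is at (20,200). Next I'll measure lid sizes and positions.

```bash
cat > m.py <<'E'
from h import *
def lids(im,z,box,mina=150):
    hsv=cv2.cvtColor(im['color'],cv2.COLOR_RGB2HSV)
    m=cv2.inRange(hsv,(20,150,90),(32,255,255));x0,y0,x1,y1=box
    k=np.zeros_like(m);k[y0:y1,x0:x1]=m[y0:y1,x0:x1];k=cv2.morphologyEx(k,cv2.MORPH_CLOSE,np.ones((7,7)));k=cv2.morphologyEx(k,cv2.MORPH_OPEN,np.ones((3,3)))
    out=[]
    for c in cv2.findContours(k,cv2.RETR_EXTERNAL,cv2.CHAIN_APPROX_NONE)[0]:
        if cv2.contourArea(c)<mina: continue
        c=cv2.convexHull(c)[:,0].astype(float)
        P=np.array([onz(im,u,v,z)[:2] for u,v in c],np.float32)
        e=cv2.minAreaRect(P)[1]; (cx,cy),rad=cv2.minEnclosingCircle(P)
        A=np.c_[2*P,np.ones(len(P))];q=np.linalg.lstsq(A,(P**2).sum(1),rcond=None)[0]
        uv=c.mean(0);out.append((uv,q[:2],2*np.sqrt(q[2]+q[0]**2+q[1]**2),2*rad,e))
    return out
E
python3 - <<'E'
from m import *
np.set_printoptions(precision=1,suppress=True)
i=load('w4')
L=lids(i,85,(200,0,345,215))
for o in L: print(o[0],o[1],'un',np.r_[o[1]@U[:2],o[1]@N[:2]],'dia',o[2],o[3],o[4])
for f,b in (('s4',(190,140,275,250)),('d4',(240,195,380,320))):
    print(f)
    for o in lids(load(f),85,b,25): print(o[0],o[1],o[2],o[3],o[4])
h=cv2.cvtColor(i['color'],cv2.COLOR_RGB2HSV);print(h[110,265],h[20,262],h[188,250],h[110,240])
E
```

```text
[258.3 189.1] [ 457.2 -164. ] un [ 471.8 -115.3] dia 61.33514313667173 66.44985961914062 (57.96775436401367, 59.19995880126953)
[283.  109.7] [ 537.8 -194.3] un [ 555.2 -137. ] dia 66.24141409833723 66.83287811279297 (65.5210952758789, 64.99198913574219)
[250.1  28.2] [ 629.3 -174.2] un [ 644.1 -107.5] dia 50.70308034107037 52.4772834777832 (49.33992004394531, 43.7476806640625)
s4
[235.  220.5] [ 630.9 -175.8] 51.30117238956391 55.31648635864258 (47.60912322998047, 50.07460021972656)
[225.9 198.6] [ 537.  -191.3] 73.81339358164345 81.8978042602539 (66.56411743164062, 71.11219024658203)
[232.  176.7] [ 455.  -164.4] 62.40176066443116 64.42276763916016 (58.328369140625, 60.84929656982422)
d4
[282.2 272.9] [ 456.2 -164.3] 59.479654917894386 62.243778228759766 (59.75581741333008, 56.04888916015625)
[310.3 262.3] [ 539.2 -196.5] 67.42739703042139 70.79437255859375 (66.55833435058594, 62.97966384887695)
[326.  239.1] [ 630.5 -176.9] 51.45076243182332 54.96528244018555 (51.6659049987793, 48.332210540771484)
[ 22 180 220] [ 22 187 226] [ 11  15 181] [ 17 141 112]
```

Tin_mid is the one nearest the robot: about 58 mm across, centre (456.5, −164), lid at z=85 agreeing in all three views. Approaching it.

Emit:
carry_out([
  [[-0.39, -0.86, 0], [0, 0, 0], 1],
  [[0, 0, 0.95], [0, 0, 0], 1],
  [[0, 0, 0.95], [0, 0, 0], 1],
  [[0, 0, 0.95], [0, 0, 0], 1],
  [[0, 0, 0.95], [0, 0, 0], 1],
  [[0, 0, 0.95], [0, 0, 0], 1],
  [[0, 0, 0.95], [0, 0, 0], 1],
  [[0, 0, 0.95], [0, 0, 0], 1],
  [[0, 0, 0.95], [0, 0, 0], 1],
  [[0, 0, 0], [0, 0, 0], 1],
])

```text
t: 16.68
position: [455.0, -162.5, 129.2]
ee_rot: [-3.137, 0.147, 0.005]
contact_force: [0.3, 0.1, 0.6]
width: 86.8
gripper_force: 0.0
```

Run:
```python
from m import *
st()
i=grab('wrist','w5')
for o in lids(i,85,(100,0,480,260)): print(o[0],o[1],'un',np.r_[o[1]@U[:2],o[1]@N[:2]],'dia',o[2],o[4])
```

```text
t 16.68 unz [ 469.5  -114.1   129.18] xtool(unz) [np.float64(0.9999072872049624), np.float64(0.011114726510185621), np.float64(-0.0035185880477245426)] ztool [-0.  0. -1.] F(unz) [0.25 0.14 0.61] w 86.7607490576162 0.0 q [ 0.84  0.07 -0.57  1.95  0.04  1.14 -1.41]
[280.2 217.1] [ 454.9 -161.9] un [ 469.32 -113.47] dia 58.02921535086137 (57.780147552490234, 47.61882019042969)
[321.56  80.32] [ 537.99 -194.31] un [ 555.34 -137.02] dia 66.18208480916735 (66.31585693359375, 65.45104217529297)
```

Emit:
carry_out([
  [[0.03, 0, 0.95], [0, 0, 0], 1],
  [[0, 0, 0.95], [0, 0, 0], 1],
  [[0, 0, 0.9], [0, 0, 0], 1],
  [[0, 0, 0], [0, 0, 0], 1],
  [[0, 0, 0], [0, 0, 0], -1],
  [[0, 0, 0], [0, 0, 0], -1],
  [[0, 0, 0], [0, 0, 0], -1],
  [[0, 0, 0], [0, 0, 0], -1],
], force=25)

```text
t: 17.73
position: [457.8, -163.9, 61.0]
ee_rot: [-3.138, 0.15, -0.001]
contact_force: [-0.8, 0.3, 3.3]
width: 57.4
gripper_force: 25.0
```

```bash
python3 -c "from h import *;st()"
```

```text
t 17.73 unz [ 472.43 -115.17   61.02] xtool(unz) [np.float64(0.9999327071264705), np.float64(0.009188436686671866), np.float64(0.0008086299216529066)] ztool [ 0.  0. -1.] F(unz) [-0.79  0.2   3.33] w 57.38630721441969 24.967558281496167 q [ 0.82  0.16 -0.57  2.02  0.1   0.99 -1.46]
```

Emit:
carry_out([
  [[0, 0, -0.3], [0, 0, 0], -1],
  [[0, 0, -0.6], [0, 0, 0], -1],
  [[0, 0, -1], [0, 0, 0], -1],
  [[0, 0, -1], [0, 0, 0], -1],
  [[0, 0, -1], [0, 0, 0], -1],
  [[0, 0, -1], [0, 0, 0], -1],
  [[0, 0, -1], [0, 0, 0], -1],
  [[0, 0, -1], [0, 0, 0], -1],
  [[0, 0, -1], [0, 0, 0], -1],
  [[0, 0, -0.5], [0, 0, 0], -1],
  [[0, 0, 0], [0, 0, 0], -1],
])

```text
t: 19.1
position: [457.7, -164.3, 271.3]
ee_rot: [3.137, -0.15, 0.002]
contact_force: [0.1, -0.2, -2.8]
width: 57.7
gripper_force: 25.0
```

Run:
```python
from m import *
st()
np.set_printoptions(precision=1,suppress=True)
def paper(im,box):
    hsv=cv2.cvtColor(im['color'],cv2.COLOR_RGB2HSV);m=cv2.inRange(hsv,(0,0,170),(180,60,255));x0,y0,x1,y1=box
    k=np.zeros_like(m);k[y0:y1,x0:x1]=m[y0:y1,x0:x1]
    for c in cv2.findContours(k,cv2.RETR_EXTERNAL,cv2.CHAIN_APPROX_NONE)[0]:
        if cv2.contourArea(c)<25: continue
        P=np.array([onz(im,u,v,4)[:2] for u,v in c[:,0]],np.float32);print('paper',c[:,0].mean(0),cv2.minAreaRect(P))
for f,b,pb in (('s0',(310,160,370,235),(315,165,340,190)),('s4',(310,160,370,235),(315,165,340,190)),('d0',(200,160,275,225),(195,210,225,240)),('d4',(200,160,275,225),(195,210,225,240))):
    print(f);im=load(f);paper(im,pb)
    for o in lids(im,84,b,25): print(o[0],o[1],o[2],o[4])
im=load('w4');paper(im,(0,170,55,225))
for o in lids(im,84,(0,60,50,180)): print(o[0],o[1])
```

```text
t 19.1 unz [ 472.36 -115.6   271.32] xtool(unz) [np.float64(0.9999325113806994), np.float64(0.009119266265368409), np.float64(0.0015204542420502003)] ztool [ 0. -0. -1.] F(unz) [ 0.1  -0.16 -2.85] w 57.728399760380256 24.9767375132069 q [ 0.86 -0.03 -0.56  1.75 -0.02  1.42 -1.35]
s0
paper [325.1 178.8] ((458.3240661621094, 163.99267578125), (25.267417907714844, 46.96242904663086), 75.99583435058594)
[344.8 198.3] [590.8 199.5] 174.25194042223387 (194.93165588378906, 73.60855865478516)
s4
[342.8 193.4] [591.3 199.7] 171.66018039988657 (193.25396728515625, 70.46017456054688)
d0
paper [211.3 223.7] ((463.29302978515625, 179.806640625), (39.38429260253906, 50.48383331298828), 4.248418807983398)
paper [220.5 212.6] ((514.1423950195312, 195.35488891601562), (27.07541847229004, 30.225666046142578), 44.30539321899414)
[235.1 188.7] [586.7 191.8] 164.71325048787784 (189.8613739013672, 62.819007873535156)
d4
[230.2 192.5] [580.2 206.6] 166.73385405666286 (184.69252014160156, 63.79013442993164)
paper [ 19.6 198.8] ((454.79071044921875, 181.3919219970703), (49.03070068359375, 49.77744674682617), 3.9474387168884277)
[ 13.3 148.6] [523.6 122.5]
```

Emit:
carry_out([
  [[-0.19, -0.5, 0], [0, 0, 0], -1],
  [[-0.19, -0.97, 0], [0, 0, 0], -1],
  [[-0.19, -0.97, 0], [0, 0, 0], -1],
  [[-0.19, -0.97, 0], [0, 0, 0], -1],
  [[-0.19, -0.97, 0], [0, 0, 0], -1],
  [[-0.19, -0.97, 0], [0, 0, 0], -1],
  [[-0.19, -0.97, 0], [0, 0, 0], -1],
  [[-0.19, -0.97, 0], [0, 0, 0], -1],
  [[-0.19, -0.97, 0], [0, 0, 0], -1],
  [[-0.19, -0.97, 0], [0, 0, 0], -1],
  [[-0.19, -0.97, 0], [0, 0, 0], -1],
  [[-0.19, -0.97, 0], [0, 0, 0], -1],
  [[-0.19, -0.97, 0], [0, 0, 0], -1],
  [[-0.19, -0.97, 0], [0, 0, 0], -1],
  [[0, -0.45, 0], [0, 0, 0], -1],
  [[0, 0, 0], [0, 0, 0], -1],
  [[0, 0, 0], [0, 0, 0], -1],
])

```text
t: 21.22
position: [423.6, 178.6, 270.2]
ee_rot: [3.137, -0.152, -0.001]
contact_force: [0.1, -0.4, -1.9]
width: 57.9
gripper_force: 25.0
```

```bash
python3 -c "
from h import *;st();i=grab('wrist','w6');print(i['state']['position'])"
```

```text
t 21.23 unz [402.59 221.84 270.24] xtool(unz) [np.float64(0.9999444077278062), np.float64(0.0078460188333625), np.float64(-0.00034849442633093586)] ztool [-0. -0. -1.] F(unz) [ 0.13 -0.42 -1.86] w 57.930366432762646 24.978773980401456 q [ 0.62 -0.13 -0.98  1.79 -0.11  1.42 -2.  ]
[423.58 178.55 270.24]
```

View pics/w6.png

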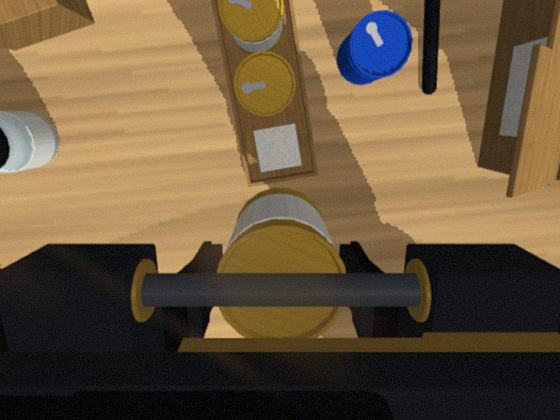

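The held tin is at the bottom, the tray is ahead with the white paper at (278,148), and the next row tin is at (264,83).

Run:
```python
from m import *
im=load('w6');np.set_printoptions(precision=1,suppress=True)
hsv=cv2.cvtColor(im['color'],cv2.COLOR_RGB2HSV);m=cv2.inRange(hsv,(0,0,150),(180,60,255))
k=np.zeros_like(m);k[118:178,245:310]=m[118:178,245:310]
cs=cv2.findContours(k,cv2.RETR_EXTERNAL,cv2.CHAIN_APPROX_NONE)[0];c=max(cs,key=cv2.contourArea)
for z in (4,30):
    P=np.array([onz(im,u,v,z)[:2] for u,v in c[:,0]],np.float32);rc=cv2.minAreaRect(P);print(z,rc)
pc=np.array(cv2.minAreaRect(np.array([onz(im,u,v,4)[:2] for u,v in c[:,0]],np.float32))[0])
for o in lids(im,84,(225,0,300,120)): print(o[0],o[1],o[2],'dist',np.linalg.norm(o[1]-pc),'ang',np.degrees(np.arctan2(*(o[1]-pc)[::-1])))
# height of gap from two places of the wrist camera
w4=load('w4');h4=cv2.cvtColor(w4['color'],cv2.COLOR_RGB2HSV);m4=cv2.inRange(h4,(0,0,150),(180,60,255));k4=np.zeros_like(m4);k4[170:225,0:55]=m4[170:225,0:55]
c4=max(cv2.findContours(k4,cv2.RETR_EXTERNAL,cv2.CHAIN_APPROX_NONE)[0],key=cv2.contourArea)
def cen(c):M=cv2.moments(c);return M['m10']/M['m00'],M['m01']/M['m00']
print(cen(c),cen(c4),tri(ray(im,*cen(c)),ray(w4,*cen(c4))))
s=monitor.state();M=R.from_rotvec(s['ee_rot']).as_matrix()
print('tool shift',M.T@(np.r_[pc,62]-s['position']),'yaw x',np.degrees(np.arctan2(M[1,0],M[0,0])))
```

```text
4 ((455.11749267578125, 180.09140014648438), (49.20988845825195, 49.35135269165039), 4.217962265014648)
30 ((457.3971862792969, 179.66795349121094), (46.22878646850586, 46.361698150634766), 4.217927932739258)
[266.8  88.3] [523.6 185.2] 59.27395800408015 dist 68.64031929470585 ang 4.239725262732349
[252.9  27.5] [586.5 188.2] 54.74282370253315 dist 131.6083701386443 ang 3.5297858710717467
(277.281537176274, 147.42387218045113) (19.89320250284414, 198.65301478953356) (array([455.4, 180. ,   4.7]), [np.float64(0.2682931281548732), np.float64(0.2682931281549475)])
tool shift [ 31.2  -4.8 208.3] yaw x -5.5754255217715745
```

Emit:
carry_out([
  [[0.62, -0.1, 0], [0, 0, -0.055], -1],
  [[0.66, 0, 0], [0, 0, -0.054], -1],
  [[0, 0, 0.9], [0, 0, 0], -1],
  [[0, 0, 1], [0, 0, 0], -1],
  [[0, 0, 1], [0, 0, 0], -1],
  [[0, 0, 1], [0, 0, 0], -1],
  [[0, 0, 1], [0, 0, 0], -1],
  [[0, 0, 0.8], [0, 0, 0], -1],
  [[0, 0, 0], [0, 0, 0], -1],
])

```text
t: 22.4
position: [454.7, 178.9, 126.5]
ee_rot: [3.139, 0.116, -0.006]
contact_force: [-0.1, -0.1, -3.0]
width: 57.7
gripper_force: 25.0
```

Run:
```python
from h import *
st();s=monitor.state();M=R.from_rotvec(s['ee_rot']).as_matrix()
print(s['position'],M.T@(np.array([455.3,180,60])-s['position']),np.degrees(np.arctan2(M[1,0],M[0,0])))
```

```text
t 22.4 unz [433.46 225.42 126.46] xtool(unz) [np.float64(0.9840491092473124), np.float64(0.1777150352144916), np.float64(-0.0039009744364767304)] ztool [-0. -0. -1.] F(unz) [-0.13 -0.15 -2.98] w 57.727584400592136 24.97602027375251 q [ 0.54  0.15 -1.03  1.93  0.14  1.14 -2.03]
[454.65 178.89 126.46] [ 0.99 -1.08 66.46] 4.238520892881814
```

Emit:
carry_out([
  [[0.05, -0.04, 0.8], [0, 0, 0], -1],
  [[0, 0, 0.8], [0, 0, 0], -1],
  [[0, 0, 0.6], [0, 0, 0], -1],
  [[0, 0, 0.2], [0, 0, 0], -1],
  [[0, 0, 0], [0, 0, 0], -1],
])

```text
t: 23.02
position: [456.7, 181.6, 67.7]
ee_rot: [-3.139, -0.119, 0.001]
contact_force: [-0.4, -0.5, -2.8]
width: 57.0
gripper_force: 25.0
```

```bash
python3 -c "from h import *;st();print(monitor.state()['position'])"
```

```text
t 23.02 unz [435.18 228.36  67.65] xtool(unz) [np.float64(0.983695807641278), np.float64(0.17970137651822846), np.float64(-0.0006879897226901162)] ztool [-0.  0. -1.] F(unz) [-0.31 -0.52 -2.81] w 56.96942009733234 24.977479192893952 q [ 0.48  0.25 -1.    1.99  0.25  1.03 -2.12]
[456.67 181.64  67.65]
```

Emit:
carry_out([
  [[-0.02, 0.05, 0.1], [0, 0, 0], -1],
  [[0, 0, 0.08], [0, 0, 0], -1],
  [[0, 0, 0.06], [0, 0, 0], -1],
  [[0, 0, 0], [0, 0, 0], -1],
])

```text
t: 23.52
position: [456.5, 180.1, 62.0]
ee_rot: [3.139, 0.119, 0.0]
contact_force: [-0.2, -0.8, -2.3]
width: 57.5
gripper_force: 25.0
```

```bash
python3 -c "from h import *;st();print(monitor.state()['position'])"
```

```text
t 23.52 unz [435.14 226.85  61.95] xtool(unz) [np.float64(0.9837733156971135), np.float64(0.1792778896066006), np.float64(4.025657285278878e-05)] ztool [ 0. -0. -1.] F(unz) [-0.1  -0.82 -2.31] w 57.51319790951696 24.977422084193677 q [ 0.48  0.26 -0.99  1.99  0.25  1.02 -2.13]
[456.47 180.14  61.95]
```

Emit:
carry_out([
  [[0, 0, 0.05], [0, 0, 0], -1],
  [[0, 0, 0.04], [0, 0, 0], -1],
  [[0, 0, 0], [0, 0, 0], -1],
])

```text
t: 23.9
position: [456.7, 180.3, 60.0]
ee_rot: [3.139, 0.119, 0.0]
contact_force: [-1.1, -0.5, 0.6]
width: 57.6
gripper_force: 25.0
```

Emit:
carry_out([
  [[0, 0, 0.02], [0, 0, 0], -1],
  [[0, 0, 0], [0, 0, 0], -1],
  [[0, 0, 0], [0, 0, 0], 0.6],
  [[0, 0, 0], [0, 0, 0], 0.6],
  [[0, 0, 0], [0, 0, 0], 0.6],
  [[0, 0, -0.3], [0, 0, 0], 0.6],
  [[0, 0, -1], [0, 0, 0], 0.6],
  [[0, 0, -1], [0, 0, 0], 0.6],
  [[0, 0, -1], [0, 0, 0], 0.6],
  [[0, 0, -1], [0, 0, 0], 0.6],
  [[0, 0, -1], [0, 0, 0], 0.6],
  [[0, 0, -1], [0, 0, 0], 0.6],
  [[0, 0, -1], [0, 0, 0], 0.6],
  [[0, 0, -1], [0, 0, 0], 0.6],
  [[-1, 0, -0.5], [0, 0, 0], 0.6],
  [[0, 0, 0], [0, 0, 0], 0.6],
])

```text
t: 25.9
position: [431.3, 179.0, 280.6]
ee_rot: [3.137, 0.12, 0.005]
contact_force: [0.2, -0.0, -0.4]
width: 69.5
gripper_force: 0.0
```

Run:
```python
from m import *
st();np.set_printoptions(precision=1,suppress=True)
w=grab('wrist','w7');s=grab('scene','s7');d=grab('side','d7')
for o in lids(w,84,(150,0,400,240)): print(o[0],o[1],o[2],o[4])
a=cv2.resize(s['color'][130:260,180:370,::-1],(400,274),interpolation=cv2.INTER_CUBIC)
b=cv2.resize(d['color'][140:330,190:390,::-1],(400,380),interpolation=cv2.INTER_CUBIC)
c=cv2.resize(w['color'][:,:,::-1],(400,300));l=np.zeros((600,400,3),np.uint8);l[:274]=a;l[300:]=c
e=np.zeros((600,400,3),np.uint8);e[:380]=b
cv2.imwrite('pics/z7.png',np.hstack([l,e]))
# flap free-edge heights: middle-row left/right
```

```text
t 25.9 unz [410.21 223.09 280.56] xtool(unz) [np.float64(0.983657057950676), np.float64(0.17988464152184203), np.float64(0.0032876470925792076)] ztool [ 0. -0. -1.] F(unz) [ 0.25 -0.02 -0.36] w 69.51548282578678 0.0 q [ 0.65 -0.12 -1.01  1.76 -0.1   1.44 -1.83]
[283.  164.4] [453.8 181.9] 58.052876977756085 (57.63117218017578, 57.11505126953125)
[282.9  96.7] [523.7 185.3] 59.20838742882419 (58.89191818237305, 56.497615814208984)
[278.   29.3] [589.2 189.9] 58.13765247691437 (42.1862678527832, 57.43416976928711)
```

View pics/z7.png

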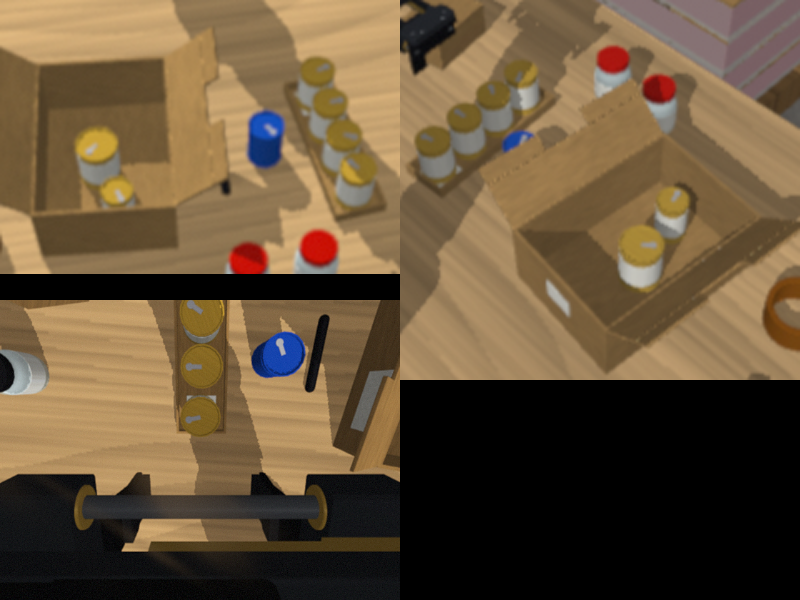

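The final views show four upright tins in the tray, with the new one within about 2 mm of the gap's centre. The other two tins still stand in the carton, and both flaps lean well outwards.

```bash
python3 -c "from h import *;print(workorder.hand_in())"
```

```text
the job is handed in; nothing more can be done
None
```

The job is handed in after about 26 s of robot time: both flaps lean well outwards, and the 58 mm tin stands upright in the tray's empty place, about 2 mm off its centre; the other tins looked undisturbed in the last pictures.

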